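# Drive a locating dowel flush with a bench spring press

### The job

Drive the steel dowel flush into the rusty clamp block on the slide of the bench spring press, with one blow of the press. Draw the striker up by its black knob until you feel that the sear holds it, without hauling it hard against the rubber buffer just above that point, and only then let go, never letting it snap down on nothing; then push the nest slide fully home under the raised striker and press the red trip lever to fire. Leave the slide home and the other things on the bench where they are.

Things in the scene. Friction and masses are not known exactly. Their poses are not given: they have to be found in the camera images.
- spring_press: Dark teal cast bench press, bolted down: base 183 x 128 mm, 16 mm thick, column and round head (45 mm diameter, from 75 to 176 mm above the bench). Origin on the bench, on the vertical axis of the striker; x points to the column at the back (the nest slide comes out toward -x), y to the side away from the red trip lever, z up.
- striker: Upright sprung striker; origin in the middle of its black ribbed knob (29 mm diameter, 26 mm tall) above the head, 202 mm above the bench when down. Lift it straight up to draw it: the pull grows evenly from about 7 N to 15 N (0.18 N a mm). It catches after a draw of 22 to 42 mm; a collar hidden in the head sets where, differently every time.
- sear_window (a point): Middle of the window in the head's side (the press's -y) through which the sear reaches in and snaps under the striker's collar; just before, the collar rubs past it (about 3 N of drag on the pull). Eased back about 3 mm from the buffer, a caught striker hangs on the sear and the load leaves the hand; one that is not caught keeps pulling down.
- buffer: Rubber buffer hidden inside the head that ends the draw; origin on its underside. It meets the striker's collar 2 mm after the sear has caught and adds about 8 N a mm to the pull. More than 16 N on it is too much.
- nest_slide (a joint): Travel of the steel nest slide in m: 0 fully out toward the press's -x, 0.045 fully home against its stop. It drags with about 3 N and stays where it is left.
- slide_knob (a point): Centre of the black ball (22 mm diameter, on a 10 mm post) at the front of the nest slide, 66 mm above the bench; take it or push it toward the press's +x. The slide's top below it is 26 mm above the bench. With the slide home it stands 88 mm in front of the striker's axis.
- dowel (a joint): How far the steel dowel (9 mm diameter) has been driven into the rusty block (22 x 80 x 12 mm, clamped on the slide), in m: 0 stands 6 mm proud, 0.006 is flush. It takes a blow; below 18 N it does not move. The undrawn striker's nose hangs level with the block's top, so the proud dowel can pass under it only when it is drawn.
- trip_pad (a point): Where the middle of the top of the red trip pad (28 x 26 mm) stands at rest, 103 mm above the bench, 85 mm to the side of the striker's axis (the press's -y). Pressed straight down by 6 to 9 mm, with about 10 N under a cocked striker, it draws the sear away; it goes down 12 mm at most and springs back.
- paint_tin: Blue and white paint tin, 74 mm diameter, 65 mm tall, a bystander; origin at the centre of its underside.
- masking_tape: Roll of masking tape, 92 mm diameter, 25 mm tall, a bystander; origin at the centre of its underside.
- marker_pen: Red and white marker pen, 135 mm long, lying, a bystander; origin at the centre of its underside.
- hex_bolt: Grey hexagon-head bolt standing on its head, 18 mm wide, 39 mm tall, a bystander; origin at the centre of its underside.

How it is judged:
On the way, in this order (a step that is already met when the one before it is completed fails the run):
1. the striker hangs on the sear, drawn and let go, with the dowel still proud (z of striker in the frame of spring_press above 0.22 m and contact force between the fingers and striker below 0.5 N and value of joint dowel below 0.001 m), for 0.3 s.
2. the nest slide is fully home (within 2 mm) under the drawn striker, with the dowel still proud (value of joint nest_slide above 0.043 m and z of striker in the frame of spring_press above 0.22 m and value of joint dowel below 0.001 m), for 0.2 s.
At the end, for the whole second after the job is handed in: The dowel is driven to within 1 mm of flush, the nest slide is within 3 mm of home, and the striker is down (within 3 mm) and at rest (value of joint dowel above 0.005 m and value of joint nest_slide above 0.042 m and z of striker in the frame of spring_press below 0.205 m and linear speed of striker below 0.02 m/s); the robot touches nothing.
It fails at once if the striker is hauled against the rubber buffer with more than 16 N (contact force between buffer and striker above 16 N).
It fails at once if the striker snaps down (drawn less than 19 mm and faster than 0.3 m/s) while the slide with the dowel is not home under it (linear speed of striker above 0.3 m/s and z of striker in the frame of spring_press below 0.221 m and value of joint nest_slide below 0.04 m).
It fails at once if the paint tin, the tape, the marker pen or the bolt is moved by more than 3 cm (distance of any of paint_tin, masking_tape, marker_pen, hex_bolt from where it was at the start of the episode above 0.03 m).
It also fails if it takes over 58 s, if anything falls off the work surface, if the arm or the gripper's body presses on something with over 40 N, if the wrist force passes 120 N, or if a joint passes its speed limit or range.

### The arm

A 6-joint arm with a two-finger parallel gripper is mounted at the origin on a cart in front of the work surface, level with it; the furniture and walls round the work are solid. World frame = base frame: x ahead of the robot, y to its left, z up, the work surface at z = 0. Lengths are in m, angles in rad, forces in N, time in s.
With the tool pointing down it reaches from about 0.275 to 0.875 m from the base axis. Payload 12.5 kg.
Tool frame: the origin (TCP) lies at the very end of the fingers, on their centre line; the grasp point (between the pads) lies 19 mm behind it; z points along the fingers, y is the line along which they close (so a half turn about z gives the same grasp; the last joint's range is limited). The gripper opens to 85 mm and grips with 20 to 120 N. Pads are 22 mm wide; open, the fingers measure 114 mm over their backs; the gripper's body (76 mm by 85 mm) begins 54 mm behind the grasp point. The pads swing forward as they close: fully open they stand 13 mm farther back than shut.
Start: joints at [1.052, 0.351, 1.652, -0, 1.139, -0.085], TCP at [0.231, 0.499, 0.231] pointing down, gripper open.
Joint ranges: [-2.75, 2.75], [-0.79, 2.1], [0.01, 2.65], [-1.57, 4.71], [0.07, 3.14], [-2.87, 2.87]. Speed limits (rad/s): [2.22, 2.22, 2.79, 3.14, 3.14, 3.14].

### API

Orientations are given as a 3x3 rotation matrix whose columns are the frame's x, y, z axes.
In Python, from bench import manip gives the robot as it stands. Calls block until the motion is done:
- manip.move_ptp(position, orientation): joint-space move of the TCP to a pose.
- manip.move_l(position, attitude=None, max_speed=0.15): straight line of the TCP; attitude=None keeps the orientation; max_speed is the mean speed in m/s.
- manip.move_j(angles): joint-space move.
- manip.set_gripper(opening, effort=None): opening from 0.0 (shut) to 1.0 (fully open); effort is the grip in N (None keeps the last); returns when the fingers have stopped.
- manip.dwell(seconds).
- manip.inverse_kinematics(position, orientation): joint angles nearest the present ones, or None.
- manip.grab_frame(name): name is "scene" or "side" or "wrist"; returns (picture, depth): 384x512x3 uint8, red, green, blue; 384x512 float32, m along the optical axis (not along the pixel's ray), 0 where there is no reading.
- manip.get_calibration(name): a dict with "camera_matrix" (3x3 intrinsics, pixels), "R" (3x3) and "t" (3): a world point X has camera coordinates R X + t. Camera axes: x right, y down, z forward; pixel columns grow to the right and rows downward; lengths in m; the calibration is good to about 2 mm. A picture is of the moment at which its call begins: read the wrist's pose just before it. get_calibration takes no time and is no camera call; for the wrist camera it gives the pose at the moment of the call.
A pose or a line that the arm cannot do raises manip.Unreachable and nothing moves.
- manip.sign_off(): hands the job in; it is judged then, once.
Trained networks look in the newest picture that a camera, given by its name, has taken for a name from the list of things; names that differ only in an ending like _2 or _b are one class to them, and where a whole thing is asked for, a point or a joint stands for the part that bears it (a point fixed in the world has none). Each returns a list of dicts, best first, with "confidence" (0 to 1); they miss things now and then, are a little off and sometimes report something else, mostly with a low value. They report only what shows in the picture. A call takes as long as a camera call.
- manip.look_for(camera, name): "at" ([x, y, z] in m, in world coordinates, good to about 4 mm: the middle of the surface that is visible of it).
Readings, each from a call of its own:
- manip.current_time(): time.
- manip.current_qpos(): joint angles.
- manip.current_joint_vel(): joint speeds.
- manip.current_joint_torque(): joint torques, N m.
- manip.current_ee_pos(): TCP position.
- manip.current_tcp_rot(): TCP orientation.
- manip.current_force(): force on the tool from outside, world axes, zero at the start.
- manip.current_ft_torque(): the same for the moment, N m.
- manip.current_grip_width(): opening from 0.0 (shut) to 1.0 (fully open).
- manip.current_grip_force(): force on a finger pad.
Only numpy, scipy, OpenCV 4.12 (cv2) and the standard library are available. Lean on these libraries where they do the work, as an engineer would, in place of code of your own. Each camera call takes 0.05 s, during which the arm holds its last target. There are 200 camera calls.

## Working session

There is one attempt and no reset: what is moved stays moved. The work goes in short steps, each a Python script; the robot and the scene stay as the last script left them, time stands still between calls to the robot, and variables do not carry over. Pictures are saved under pics/ and viewed, at most 10 in all, crops included, and the job is handed in when it is done.

```bash
mkdir -p pics; ls
python3 - <<'E'
from bench import manip
import cv2,numpy as np
ims=[]
for c in ("scene","side"):
    p,d=manip.grab_frame(c); np.save(f"pics/{c}_d.npy",d); ims.append(p)
    cv2.imwrite(f"pics/{c}.png",p[:,:,::-1])
    for n in ["spring_press","striker","slide_knob","trip_pad","sear_window","dowel","paint_tin","masking_tape","marker_pen","hex_bolt"]:
        r=manip.look_for(c,n)
        print(c,n,[(np.round(x["at"],3).tolist(),round(x["confidence"],2)) for x in r[:2]])
    k=manip.get_calibration(c); print(k["camera_matrix"][0,0], -k["R"].T@k["t"])
print(manip.current_time(),manip.current_tcp_rot(),manip.current_force())
E
```

```text
pics
scene spring_press [([0.519, -0.258, 0.036], 0.77), ([0.463, -0.228, 0.019], 0.32)]
scene striker [([0.535, -0.246, 0.202], 0.82), ([0.428, 0.021, 0.011], 0.36)]
scene slide_knob [([0.463, -0.231, 0.027], 0.62)]
scene trip_pad [([0.522, -0.26, 0.034], 0.83)]
scene sear_window [([0.519, -0.26, 0.032], 0.86)]
scene dowel []
scene paint_tin [([0.603, -0.455, 0.04], 0.85)]
scene masking_tape [([0.391, -0.474, 0.017], 0.81)]
scene marker_pen [([0.426, 0.018, 0.013], 0.77)]
scene hex_bolt [([0.568, -0.011, 0.021], 0.45)]
488.0775767344745 [ 0.06133344 -0.91976164  0.81247047]
side spring_press [([0.535, -0.267, 0.04], 0.95)]
side striker [([0.539, -0.246, 0.204], 0.83)]
side slide_knob [([0.463, -0.226, 0.031], 0.91)]
side trip_pad [([0.528, -0.262, 0.038], 0.76)]
side sear_window [([0.534, -0.263, 0.04], 0.81)]
side dowel [([0.428, 0.016, 0.014], 0.46)]
side paint_tin [([0.613, -0.469, 0.044], 0.94), ([0.53, -0.265, 0.038], 0.3)]
side masking_tape [([0.398, -0.486, 0.017], 0.89), ([0.542, -0.247, 0.203], 0.74)]
side marker_pen [([0.429, 0.018, 0.014], 0.75)]
side hex_bolt []
358.9717082302365 [ 0.51287435 -0.98406509  0.47499755]
1.1 [[-9.07368960e-01  4.20335069e-01 -9.86134210e-06]
 [ 4.20335069e-01  9.07368960e-01  2.29276359e-05]
 [ 1.85851652e-05  1.66587572e-05 -1.00000000e+00]] [ 0.20092826 -0.02762488 -0.32585723]
```

View pics/scene.png

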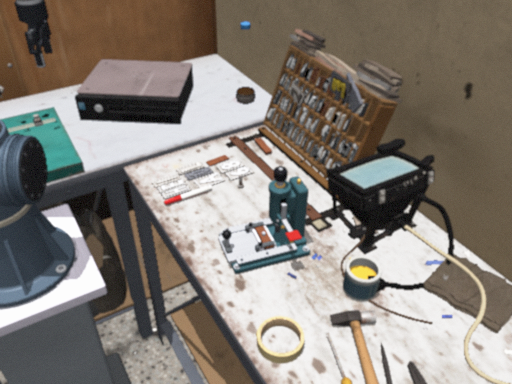

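View pics/side.png

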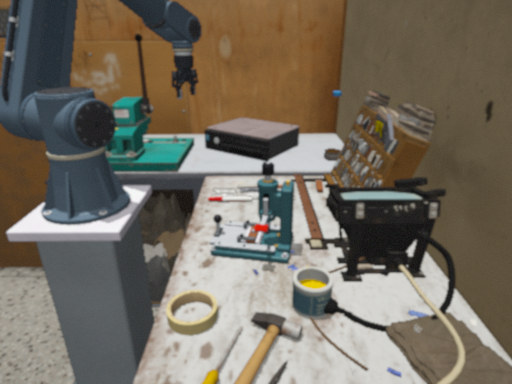

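The scene picture shows the press with its striker knob at (281,174), slide ball at (227,234) and red pad at (294,236). In the side picture they are at (267,168), (218,218) and (262,228). I'll measure from both depth images, then from the wrist camera above.

```bash
cat > h.py <<'E'
from bench import manip
import cv2,numpy as np
def cloud(c,d,k=None):
    k=k or manip.get_calibration(c); K=k["camera_matrix"]
    v,u=np.indices(d.shape); 
    X=np.stack([(u-K[0,2])/K[0,0]*d,(v-K[1,2])/K[1,1]*d,d],-1)-k["t"]
    return X@k["R"]
def parts(p,W,d):
    h=cv2.cvtColor(p,cv2.COLOR_RGB2HSV).astype(int)
    near=(d>0)&(np.hypot(W[...,0]-.52,W[...,1]+.25)<.16)
    red=near&((h[...,0]<8)|(h[...,0]>172))&(h[...,1]>150)&(h[...,2]>110)&(W[...,2]>.07)
    blk=near&(h[...,2]<70)&(h[...,1]<110)
    kn=blk&(W[...,2]>.18); ball=blk&(W[...,2]>.045)&(W[...,2]<.085)&(W[...,0]<.5)
    for n,m in(("red",red),("knob",kn),("ball",ball)):
        Q=W[m]
        if len(Q): print(n,len(Q),"med",np.round(np.median(Q,0),4),"lo",np.round(np.percentile(Q,5,0),4),"hi",np.round(np.percentile(Q,95,0),4))
E
python3 - <<'E'
from h import *
for c in("scene","side"):
    p=cv2.imread(f"pics/{c}.png")[:,:,::-1].copy(); d=np.load(f"pics/{c}_d.npy"); print(c); parts(p,cloud(c,d),d)
R=np.array([[1,0,0],[0,-1,0],[0,0,-1.]])
q=manip.inverse_kinematics([.40,-.25,.42],R);print(q)
R=np.array([[0,1,0],[1,0,0],[0,0,-1.]])
print(manip.inverse_kinematics([.40,-.25,.42],R))
k0=manip.get_calibration("wrist");print("wristcam rel tcp",manip.current_tcp_rot().T@(-k0["R"].T@k0["t"]-manip.current_ee_pos()), manip.current_tcp_rot().T@k0["R"].T,k0["camera_matrix"][0,0])
E
```

```text
scene
red 109 med [ 0.5193 -0.3237  0.1029] lo [ 0.5072 -0.3346  0.0999] hi [ 0.5317 -0.3128  0.1048]
knob 132 med [ 0.5298 -0.2481  0.2089] lo [ 0.5233 -0.254   0.195 ] hi [ 0.5409 -0.2365  0.2155]
ball 56 med [ 0.4158 -0.2219  0.0708] lo [ 0.4086 -0.2641  0.0464] hi [ 0.4875 -0.1992  0.077 ]
side
red 79 med [ 0.5236 -0.3275  0.1037] lo [ 0.511  -0.3356  0.1013] hi [ 0.536  -0.3158  0.1051]
knob 109 med [ 0.5397 -0.25    0.2049] lo [ 0.5291 -0.253   0.194 ] hi [ 0.5486 -0.2461  0.2153]
ball 28 med [ 0.4202 -0.2234  0.07  ] lo [ 0.4151 -0.2269  0.0621] hi [ 0.427  -0.2215  0.0752]
[-6.57339487e-01  6.94514177e-02  1.54536243e+00 -4.44089210e-16
  1.52677880e+00  9.13456840e-01]
[-6.57339487e-01  6.94514177e-02  1.54536243e+00 -4.44089210e-16
  1.52677880e+00 -6.57339487e-01]
wristcam rel tcp [ 0.06946777 -0.00102415 -0.14242177] [[-6.63078720e-04 -9.62533895e-01 -2.71160583e-01]
 [ 9.99999603e-01 -7.99418599e-04  3.92346996e-04]
 [-5.94418096e-04 -2.71160216e-01  9.62534043e-01]] 289.96467796821247
```

Run:
```python
from h import *
R=np.diag([1,-1,-1.])
for i,(pos,R) in enumerate([([.50,-.25,.40],R),([.44,-.29,.40],np.array([[0,1,0],[1,0,0],[0,0,-1.]]))]):
    manip.move_ptp(pos,R); manip.dwell(.2)
    k=manip.get_calibration("wrist"); p,d=manip.grab_frame("wrist")
    cv2.imwrite(f"pics/w{i}.png",p[:,:,::-1]); W=cloud("wrist",d,k); parts(p,W,d); np.savez(f"pics/w{i}.npz",W=W,d=d)
    for n in["striker","slide_knob","trip_pad"]:
        print(n,[(np.round(x["at"],3).tolist(),round(x["confidence"],2)) for x in manip.look_for("wrist",n)[:2]])
print(manip.current_time(),manip.current_qpos())
a=cv2.imread("pics/w0.png");b=cv2.imread("pics/w1.png");cv2.imwrite("pics/w.png",cv2.resize(np.hstack([a,b]),(800,300)))
```

```text
red 256 med [ 0.5208 -0.3219  0.1028] lo [ 0.5101 -0.3322  0.1014] hi [ 0.5324 -0.3125  0.1043]
knob 37477 med [ 0.5103 -0.2474  0.4767] lo [ 0.492  -0.3144  0.433 ] hi [ 0.5185 -0.1853  0.4965]
ball 116 med [ 0.4223 -0.2141  0.0733] lo [ 0.4136 -0.2228  0.0485] hi [ 0.4911 -0.1947  0.0769]
striker [([0.537, -0.237, 0.213], 0.81), ([0.522, -0.236, 0.034], 0.32)]
slide_knob [([0.457, -0.216, 0.029], 0.83)]
trip_pad [([0.522, -0.241, 0.032], 0.92)]
red 229 med [ 0.5196 -0.3225  0.1029] lo [ 0.5089 -0.3322  0.1017] hi [ 0.5314 -0.3118  0.1043]
knob 37855 med [ 0.4383 -0.2793  0.4769] lo [ 0.3742 -0.2975  0.4334] hi [ 0.5047 -0.2711  0.4965]
ball 158 med [ 0.4187 -0.2149  0.0742] lo [ 0.4106 -0.2239  0.0487] hi [ 0.4903 -0.1946  0.0772]
striker [([0.532, -0.236, 0.213], 0.93), ([0.464, -0.219, 0.024], 0.23)]
slide_knob [([0.465, -0.217, 0.027], 0.66)]
trip_pad [([0.514, -0.235, 0.032], 0.74)]
6.2583 [-6.71048962e-01  1.88406376e-01  1.45531767e+00  1.76429232e-06
  1.49789585e+00 -6.70981301e-01]
```

View pics/w.png

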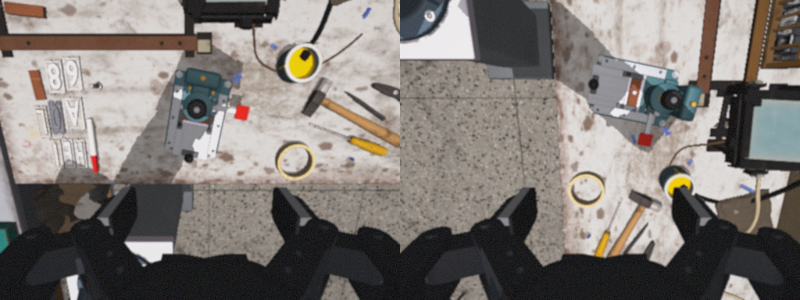

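The wrist views show the knob at (197,108), ball at (188,157) and pad at (242,113) on the left, and (672,98), (594,84) and (645,140) on the right. Nothing stands close around the press head. Next I'll fit the centres.

Run:
```python
from h import *
from scipy.optimize import least_squares
for i in(0,1):
    z=np.load(f"pics/w{i}.npz");W=z["W"];p=cv2.imread(f"pics/w{i}.png")
    Q=W[(abs(W[...,2]-.213)<.007)&(np.hypot(W[...,0]-.535,W[...,1]+.24)<.03)]
    (c,r)=cv2.minEnclosingCircle(Q[:,:2].astype(np.float32)); print("knob",len(Q),c,r,Q.mean(0),Q[:,2].max())
    Q=W[(W[...,2]>.062)&(W[...,2]<.085)&(np.hypot(W[...,0]-.419,W[...,1]+.215)<.025)]
    s=least_squares(lambda c:np.linalg.norm(Q-c,axis=1)-.011,[.419,-.215,.066],loss="soft_l1",f_scale=.001)
    (c,r)=cv2.minEnclosingCircle(Q[:,:2].astype(np.float32))
    print("ball",len(Q),s.x,c,r,Q[:,2].max())
    # head top & column: high surfaces
    for lo,hi in((.16,.19),(.12,.16)):
        Q=W[(W[...,2]>lo)&(W[...,2]<hi)&(np.hypot(W[...,0]-.54,W[...,1]+.24)<.1)]; print(lo,len(Q),Q.min(0) if len(Q) else 0,Q.max(0) if len(Q) else 0)
print(manip.get_calibration("wrist")["t"])
```

```text
knob 528 (0.5364824533462524, -0.23908481001853943) 0.015032656490802765 [ 0.53727109 -0.23937644  0.21420442] 0.2184161744256265
ball 122 [ 0.41657736 -0.21600125  0.06606822] (0.4170498847961426, -0.2160220444202423) 0.01064352598041296 0.07803466880606869
0.16 1624 [ 0.51252132 -0.27726989  0.1603329 ] [ 0.59685605 -0.21534489  0.17898519]
0.12 239 [ 0.52601555 -0.27350006  0.12482111] [ 0.58878819 -0.22700332  0.15987198]
knob 563 (0.5369201898574829, -0.23940248787403107) 0.015008817426860332 [ 0.53554666 -0.23910643  0.21410867] 0.21808625617538793
ball 157 [ 0.41775449 -0.21611475  0.06610287] (0.41785916686058044, -0.2161293774843216) 0.010989650152623653 0.07790233387385727
0.16 1587 [ 0.51255999 -0.27706455  0.16018491] [ 0.5967007  -0.21514664  0.17910961]
0.12 380 [ 0.51517329 -0.27496855  0.1200559 ] [ 0.57975705 -0.21846684  0.15996519]
[-0.43915098 -0.36009455  0.46219112]
```

```bash
cat >> h.py <<'E'
K=np.array([.5367,-.2392]); B=np.array([.4172,-.2160]); P=np.array([.5203,-.3223])
ux=(K-B)/np.linalg.norm(K-B); uy=np.array([-ux[1],ux[0]])
R=np.array([[-ux[0],uy[0],0],[-ux[1],uy[1],0],[0,0,-1.]]); assert abs(np.linalg.det(R)-1)<1e-6
fz=lambda n=5: np.mean([(manip.dwell(.01),manip.current_force())[1] for _ in range(n)],0)
E
python3 - <<'E'
from h import *
t0=manip.current_time()
manip.move_ptp([*K,.27],R); print(manip.current_qpos().round(2),manip.current_time()-t0)
manip.move_l([*K,.186],max_speed=.1); print("free",fz(20))
manip.set_gripper(.25,30); print(fz(),manip.current_grip_width())
manip.set_gripper(0.,80); print("grip",fz(20),manip.current_grip_width(),manip.current_grip_force(),manip.current_ee_pos(),manip.current_time())
t=manip.current_time()
for i in range(1,6):
    manip.move_l([*K,.186+.002*i],max_speed=.02); print(i,fz(3).round(2),manip.current_ee_pos()[2].round(4),round(manip.current_time()-t,2))
p,d=manip.grab_frame("side"); cv2.imwrite("pics/grip.png",cv2.resize(p[90:270,180:360,::-1],(540,540)))
E
```

```text
[-0.5   0.38  1.5  -0.    1.25 -1.88] 1.1083999999999996
free [ 0.02109244 -0.09657532  0.08717736]
[0.02005306 5.39164466 3.19167897] 0.3285283412783079
grip [-0.49778772  5.7315227   4.83182157] 0.31345524901137584 78.32358241081238 [ 0.53686438 -0.23840067  0.18643971] 9.5083
1 [ 4.2   3.38 -7.37] 0.1873 0.28
2 [ 4.75  3.17 -7.57] 0.1892 0.55
3 [ 4.56  3.32 -7.81] 0.1911 0.82
4 [ 5.18  3.24 -7.89] 0.1931 1.1
5 [ 5.63  4.14 -8.36] 0.195 1.38
```

View pics/grip.png

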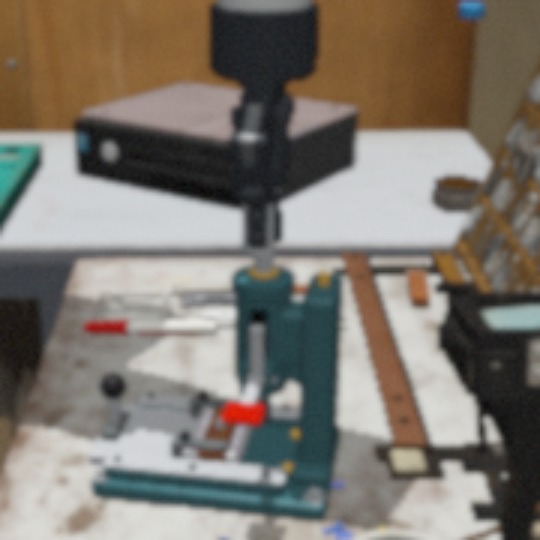

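The side crop shows the knob held, with the shaft drawn clear of the head at about (265,260). Next I draw on while feeling the pull.

Run:
```python
from h import *
z0=.1864; xy=K+[.0006,.0004]; z=.196; hist=[]; rub=False; t0=manip.current_time()
while z<z0+.047:
    z+=.002 if z<z0+.017 else .0008
    manip.move_l([*xy,z],max_speed=.02); f=fz(3); zz=manip.current_ee_pos()[2]; d=zz-z0
    pull=-f[2]; hist.append((d,pull))
    base=[(a-180*b) for b,a in hist[:6]]; res=pull-180*d-np.median(base)
    print(f"{d*1e3:.1f} {pull:.2f} res {res:.2f} {f[:2].round(1)} {manip.current_time()-t0:.1f}")
    if len(hist)>6 and res>1.5: rub=True
    if res>5: print("buffer?");break
    if rub and res<.8: print("passed");break
```

```text
10.9 8.70 res 0.00 [0.5 2.8] 0.3
13.3 8.89 res -0.12 [-1.5  4.3] 0.6
15.4 9.40 res 0.00 [-2.7  4.5] 0.8
17.4 11.55 res 1.74 [-2.8  4.7] 1.1
18.2 12.03 res 2.02 [-2.3  5.3] 1.4
18.9 11.79 res 0.82 [-2.5  5.9] 1.7
19.7 11.84 res 0.73 [-2.6  5.1] 1.9
20.5 12.18 res 0.93 [-2.7  5. ] 2.2
21.3 11.98 res 0.59 [-2.5  5.2] 2.5
22.1 12.64 res 1.10 [-2.6  5.4] 2.8
22.9 12.83 res 1.15 [-2.5  5.1] 3.0
23.7 13.07 res 1.26 [-2.6  5.1] 3.3
24.5 12.85 res 0.88 [-2.8  5.4] 3.6
25.3 12.07 res -0.05 [-2.8  5.7] 3.9
26.2 12.63 res 0.37 [-2.4  5.6] 4.1
27.0 11.68 res -0.74 [-2.5  5.4] 4.4
27.8 11.64 res -0.93 [-2.5  5.7] 4.7
28.6 11.39 res -1.31 [-3.   6.2] 5.0
29.5 11.19 res -1.67 [-3.6  5.8] 5.2
30.3 10.62 res -2.39 [-3.4  5.9] 5.5
31.3 9.14 res -4.06 [-4.3  6.1] 5.8
31.8 12.77 res -0.51 [-2.3  5.4] 6.1
32.5 12.59 res -0.83 [-3.   5.1] 6.3
33.1 14.80 res 1.29 [-1.4  5.2] 6.6
33.6 19.69 res 6.08 [-1.6  5.3] 6.9
buffer?
```

The pull rises steeply at about 33.5 mm, so that is the buffer, with about 6 N on it. Now I ease back to check for the sear.

Run:
```python
from h import *
z0=.1864; xy=K+[.0006,.0004]; z=manip.current_ee_pos()[2]
for i in range(6):
    z-=.0007; manip.move_l([*xy,z],max_speed=.02); f=fz(3); print(f"{(manip.current_ee_pos()[2]-z0)*1e3:.1f}",f.round(2))
    if f[2]>-1: break
print(manip.current_time())
```

```text
32.9 [ -4.09   6.67 -12.64]
32.3 [ -3.89   6.84 -12.45]
31.6 [ -4.18   6.19 -11.88]
30.9 [ -4.7    6.74 -12.22]
30.6 [-5.75  7.25 -8.37]
30.4 [-7.47  8.15 -4.47]
19.4667
```

Run:
```python
from h import *
z0=.1864; xy=K+[.0006,.0004]; z=manip.current_ee_pos()[2]-.0003
for i in range(4):
    z-=.0005; manip.move_l([*xy,z],max_speed=.02); f=fz(3); print(f"{(manip.current_ee_pos()[2]-z0)*1e3:.1f}",f.round(2))
    if f[2]>0: break
print(manip.current_time())
p,d=manip.grab_frame("side"); cv2.imwrite("pics/caught.png",cv2.resize(p[150:250,200:310,::-1],(660,600),interpolation=cv2.INTER_CUBIC))
```

```text
30.5 [-7.04  8.72 -5.2 ]
30.4 [-8.3   8.38 -2.68]
30.2 [-9.71  9.02  1.05]
20.2917
```

View pics/caught.png

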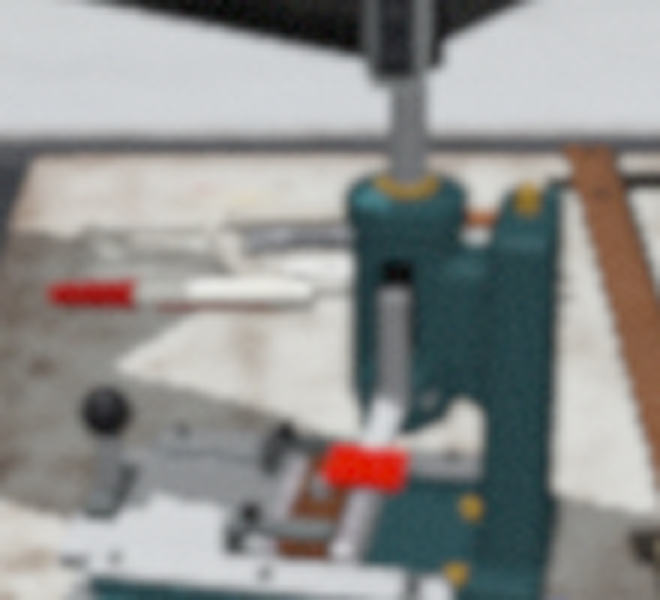

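The load left the hand at a fixed height, and the crop shows the shaft about 30 mm out of the head with the sear lever upright in the window at (397,275). It is caught, so I let go and move to the slide.

Run:
```python
from h import *
manip.set_gripper(.75); print("w",manip.current_grip_width(),manip.current_force().round(2),manip.current_grip_force())
manip.dwell(.4); manip.move_l([*K,.31],max_speed=.12)
manip.look_for
p,d=manip.grab_frame("side"); print([(np.round(x["at"],3).tolist(),round(x["confidence"],2)) for x in manip.look_for("side","striker")[:1]])
manip.set_gripper(0.)
A=B-.036*ux
manip.move_ptp([*A,.15],R); manip.move_l([*A,.052],max_speed=.1)
print(manip.current_time(),manip.current_ee_pos(),fz().round(2))
p,d=manip.grab_frame("side"); cv2.imwrite("pics/push.png",cv2.resize(p[120:270,170:320,::-1],(600,600),interpolation=cv2.INTER_CUBIC))
```

```text
w 0.7491877034134687 [-0.24  0.9  -0.79] 0.0
[([0.54, -0.245, 0.228], 0.57)]
24.8917 [ 0.38218866 -0.2093212   0.05244324] [ 0.3  -0.19 -0.25]
```

View pics/push.png

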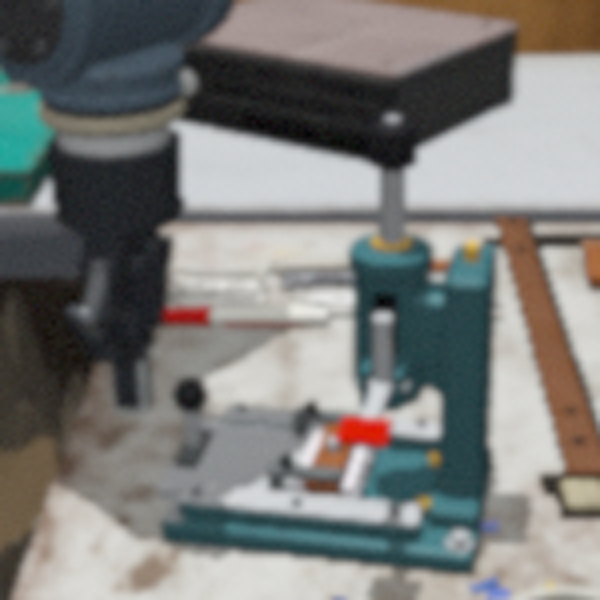

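The striker hangs (knob at (392,140)) and the shut fingers at (130,390) are in front of the ball at (190,393). Now I push until the stop is felt.

Run:
```python
from h import *
s=-.036
while s<.022:
    s+=.012 if s<-.03 else (.004 if s<.004 else .0015)
    manip.move_l([*(B+s*ux),.052],max_speed=.05); f=fz(3); a=manip.current_ee_pos()[:2]
    print(f"{s*1e3:.1f} act {(a-B)@ux*1e3:.1f} push {-f[:2]@ux:.2f} lat {f[:2]@uy:.2f} z {f[2]:.2f}")
    if -f[:2]@ux>12: break
print(manip.current_time())
p,d=manip.grab_frame("side"); cv2.imwrite("pics/home.png",cv2.resize(p[120:270,170:320,::-1],(600,600),interpolation=cv2.INTER_CUBIC))
```

```text
-24.0 act -23.9 push -0.09 lat 0.44 z 0.07
-20.0 act -19.9 push -0.19 lat 0.12 z -0.24
-16.0 act -15.8 push 0.41 lat -0.08 z -0.50
-12.0 act -11.7 push 0.24 lat 0.63 z -0.37
-8.0 act -7.6 push 0.08 lat 0.09 z -0.17
-4.0 act -3.6 push 0.19 lat 0.13 z -0.40
0.0 act 0.4 push -0.06 lat 0.25 z -0.38
4.0 act 4.4 push -0.00 lat 0.08 z -0.06
5.5 act 5.5 push 1.81 lat -0.01 z 0.25
7.0 act 7.0 push 1.82 lat -0.49 z 0.42
8.5 act 8.6 push 1.57 lat -0.31 z 0.54
10.0 act 10.1 push 1.69 lat -0.94 z -0.23
11.5 act 11.6 push 1.55 lat -0.58 z 0.03
13.0 act 13.1 push 2.36 lat -0.25 z 0.24
14.5 act 13.4 push 9.31 lat -2.16 z 5.05
16.0 act 13.5 push 16.90 lat -4.38 z 10.23
29.525
```

View pics/home.png

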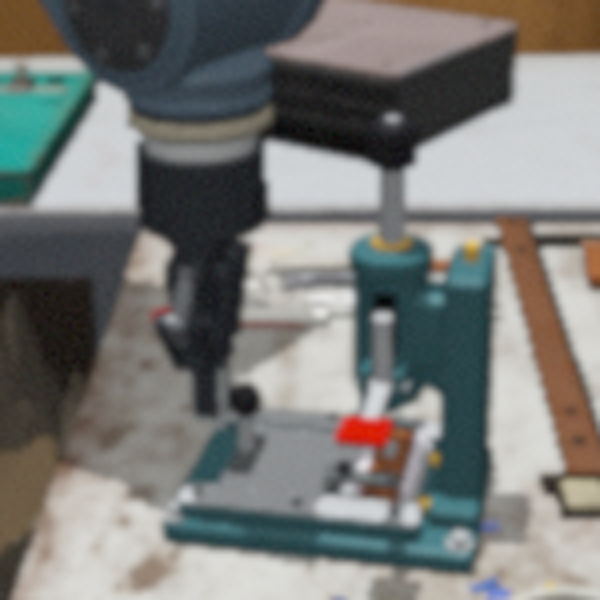

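The slide is home against its stop, with the ball at (243,398) and the block under the head. Next I back off and press the trip pad.

Run:
```python
from h import *
manip.move_l([*(B-.02*ux),.052],max_speed=.1); manip.move_l([*(B-.02*ux),.16],max_speed=.2)
manip.move_l([*(P-.08*ux),.16],max_speed=.2); manip.move_l([*P,.16],max_speed=.2); manip.move_l([*P,.108],max_speed=.1)
print(manip.current_time(),fz().round(2))
z=.104; mx=0
while z>.0915:
    z-=.0012; manip.move_l([*P,z],max_speed=.03); f=fz(2); print(f"{z:.4f} {manip.current_ee_pos()[2]:.4f}",f.round(2))
    if mx>6 and f[2]<mx-4 and z<.097: print("drop"); break
    if f[2]>28: break
    mx=max(mx,f[2])
manip.move_l([*P,.16],max_speed=.1); manip.move_l([*(P-.08*ux),.2],max_speed=.2)
p,d=manip.grab_frame("side"); print(manip.current_time(),fz(2),[(np.round(x["at"],3).tolist(),round(x["confidence"],2)) for x in manip.look_for("side","striker")[:1]])
cv2.imwrite("pics/end.png",cv2.resize(p[120:270,170:320,::-1],(600,600),interpolation=cv2.INTER_CUBIC))
```

```text
32.6667 [-0.06 -0.17 -0.23]
0.1028 0.1031 [ 0.47 -0.95  2.4 ]
0.1016 0.1024 [-1.46 -0.56  7.12]
0.1004 0.1013 [-0.81 -0.05  7.92]
0.0992 0.1000 [-1.11  0.11  7.25]
0.0980 0.0979 [0.1  0.17 2.54]
0.0968 0.0967 [-1.13 -0.01  2.58]
drop
35.8167 [-0.51274464 -0.30348933  0.13652107] [([0.54, -0.246, 0.202], 0.55)]
```

View pics/end.png

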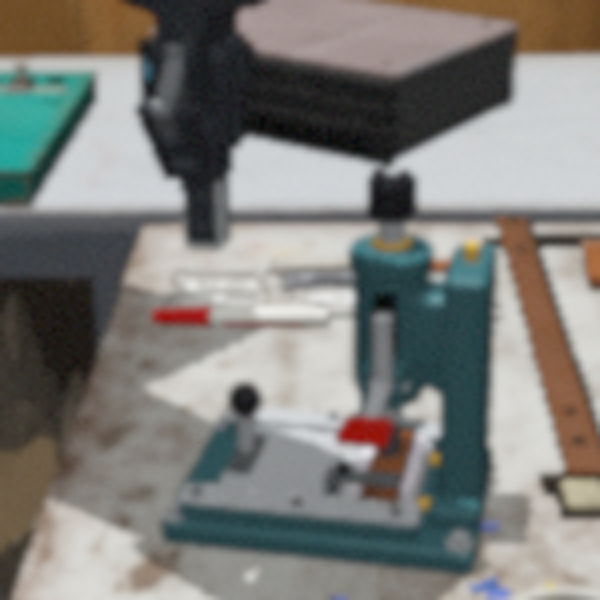

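The press fired. The knob is down at (392,195), measured at z = 0.202, the slide is still home with its ball at (243,398), and the arm is clear, so I'm handing in.

```bash
python3 -c "
from bench import manip
print(manip.sign_off())"
```

```text
the job is handed in; nothing more can be done
None
```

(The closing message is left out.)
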